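# Weigh a cast bracket on a bench spring balance

## Robot

A 6-joint arm with a two-finger parallel gripper is mounted at the origin on the work surface. World frame = base frame: x ahead of the robot, y to its left, z up, the work surface at z = 0. Lengths are in m, angles in rad, forces in N, time in s.
With the tool pointing down it reaches from about 0.3 to 0.875 m from the base axis. Payload 6.4 kg.
Tool frame: the origin (TCP) lies at the very end of the fingers, on their centre line; the grasp point (between the pads) lies 19 mm behind it (r.tcp_to_grasp is the distance from the TCP to the grasp point, in m); x points along the fingers, y is the direction in which the jaws open and shut, and the axes are right-handed (so a half turn about x gives the same grasp; the last joint's range is limited). The gripper opens to 85 mm and grips with 20 to 120 N. Pads are 22 mm wide; open, the fingers measure 114 mm over their backs; the gripper's body (76 mm by 85 mm) begins 54 mm behind the grasp point. The pads swing forward as they close: fully open they stand 13 mm farther back than shut.
Start: joints at [1.107, 0.181, 1.607, -0, 1.354, -0.206], TCP at [0.147, 0.556, 0.231] pointing down, gripper open.
Joint ranges: [-2.99, 2.99], [-0.89, 2.07], [0.3, 2.58], [-1.14, 4.28], [0, 2.63], [-3.12, 3.12]. Speed limits (rad/s): [2.57, 2.57, 3.01, 3.14, 3.14, 3.14].

## Interface

Orientations are given as a unit quaternion [x, y, z, w].
In Python, from rig import sensors, imaging, finish_job, r gives the robot as it stands.
- The arm moves only by the tool jog_arm, never from a script. Its argument "rows" is one flat list of numbers, 4 for each row, row after row: the shift along the tool's x, y, z in m, then the turn about the tool's x in rad. In form: [tx, ty, tz, spin, tx, ty, tz, spin, ...]. A call has 1 to 12 rows; each row shifts and turns the commanded pose from where the row before left it, along the tool's axes as they then stand; what a row does not reach is not made up. A row lasts 1/12 s, in which the tool goes at most 41.7 mm and 7.16 degrees, less where a joint would pass 70% of its speed; a pose out of reach is approached as far as the arm can. A call is refused whole if a number of a shift passes 0.0417 or a number of a turn 0.125, either way. A call with a gripper value outside its range is refused whole. "hand" is the closure, from 0 (fully open) to 1 (shut), set as the call begins (left out, the last holds). The fingers move at their own pace and stop on an object; "grip_force" is the grip in N (left out, the last holds). Time passes only in rows, so rows that do not move let the fingers close. It gives the time, the measured TCP pose, the force and the opening at its end, in the units of the state.
- sensors.observe(): the state, without advancing time (a new reading comes with each control period).
- imaging.get_image(name): name is "scene" or "top"; returns the picture (400x640x3 uint8, red, green, blue); there is no depth.
- imaging.camera_model(name): a dict with "fx", "fy", "cx", "cy" (pixels), "extrinsics" (4x4, takes a point from world to camera coordinates). Camera axes: x right, y down, z forward; pixel columns grow to the right and rows downward; lengths in m; the calibration is good to about 2 mm. A picture is of the moment at which its call begins. camera_model takes no time and is no camera call.
- finish_job(): hands the job in, once; it reports no verdict.
The state is a dict: "time": time; "joint_pos": joint angles; "dq": joint speeds; "tau": joint torques, N m; "position": TCP position; "orientation": TCP orientation; "contact_force": force on the tool from outside, world axes, zero at the start; "wrist_torque": the same for the moment, N m; "gripper_width": finger opening in m.
Only numpy, scipy, OpenCV 4.12 (cv2) and the standard library are available. Lean on these libraries where they do the work, as an engineer would, in place of code of your own. Each camera call takes 0.05 s, during which the arm holds its last target.

## Task

Hang the bracket with the window by that window on the hook of the spring balance: ease its weight onto the spring slowly, and let go only when the spring carries all of it, so that the hook hardly moves as you release. When the bracket hangs free and has come to rest, press the pointer-lock button on the balance to fix the reading, and leave the bracket hanging still. Leave the other things on the saw table where they are.

Things in the scene. Friction and masses are not known exactly. Their poses are not given: they have to be found in the camera images.
- bracket: bracket with a window: cast grey metal, 106 mm tall, 0.25-0.7 kg (unknown), standing on a 54 x 54 x 10 mm foot. Origin: centre of its underside, z up. Web 16 mm thick (x), 44 mm wide (y), two ribs on its faces up to z 30. Window right through along x: y -13 to 13, z 58 to 90 mm; side faces y = +-22 flat: grip there, the hook passes between the fingers. Balanced: hangs upright. Same after a half turn
- bracket_eye (a point): middle of the top of the bracket's window: (0, 0, 90 mm) in its frame, the underside of a round bar of 16 mm diameter along y that closes the window; this must rest in the hook's dip. Axes as the bracket's
- stand: spring balance fixed to the table: grey column 28 x 44 mm, 283 mm high, with graduations. Origin: on the table, on the column's axis; z up; -x is the front, to which the hook points. Foot: x -50 to 80, y +-65, 18 mm high; a low bar leads to the button on the +y side. Nothing stands under the hook's dip
- hook_seat (a point): top of the wire in the middle of the hook's dip, where the load belongs: 125 mm in front (-x) of the column's axis, 219 mm above the table unloaded; moves down with the hook. Axes as the stand's. Hook: 8 mm steel wire from a carriage on the column, level (top 10 mm above this point) until 22 mm before this point, sloping down to the 12 mm long level dip, rising to the tip
- hook_tip (a point): centre of the wire at the free end of the hook: 22 mm further to -x than the dip and 8 mm above hook_seat; the rounded tip reaches 12 mm above hook_seat. Nothing stands above the hook
- hook (a joint): how far the hook has been pulled down by its load, m: 0 unloaded (against its upper stop), stop at 0.12; spring 80 N/m (about 0.15 N are needed to start it), lightly damped: an abrupt release bounces
- lock (a joint): pointer-lock push button's travel, m: 0 up, 0.006 fully down; a spring of about 5 N returns it
- lock_top (a point): centre of the top of the pointer-lock button, a round black button of 28 mm diameter in a small grey housing, 150 mm to the +y side and 30 mm in front of the stand's column axis, 36 mm above the table; press straight down
- blank: bystander: bracket of the same outline but with a solid web without window; origin under its foot
- offcut: bystander: wooden offcut 60 x 120 x 35 mm; origin at the centre of its underside
- wrench: bystander: steel wrench lying flat; origin at its middle, underside
Things that resemble listed ones, but are neither listed nor needed, are in the scene too. What is shaped like the bracket but green is not meant.

How it is judged:
On the way, in this order (a step that is already met when the one before it is completed fails the run):
1. the bracket hangs free on the hook by its window and has come to rest (distance between bracket_eye and hook_seat below 0.01 m and value of joint hook above 0.018 m and contact force between bracket and hook above 1.5 N and angle between bracket's own z axis and vertical below 0.2 rad and contact force between the fingers and bracket below 0.1 N and velocity of joint hook between -0.015 and 0.015 m/s and linear speed of bracket below 0.04 m/s), for 0.5 s.
2. the pointer-lock button is pressed while the bracket hangs still (all of step 1 and value of joint lock above 0.004 m), for 0.05 s.
At the end, for the whole second after the job is handed in: the bracket hangs free in the hook's dip by its window (top of window within 10 mm of the dip, bracket within 0.2 rad of upright), the spring carries it (hook down by more than 18 mm), hook and bracket at rest (under 15 and 40 mm/s), the button released (all of step 1 and value of joint lock below 0.002 m); the robot touches nothing.
It fails at once if the hook is yanked, moving faster than 0.15 m/s (velocity of joint hook above 0.15 m/s or velocity of joint hook below -0.15 m/s).
It fails at once if the hook drops or springs back faster than 0.045 m/s with the bracket let go (contact force between the fingers and bracket below 0.1 N and (velocity of joint hook above 0.045 m/s or velocity of joint hook below -0.045 m/s)).
It fails at once if the hook is forced: pushed or pulled with more than 20 N, or pulled down over 105 mm, far beyond any bracket's weight (contact force between anything else and hook above 20 N or value of joint hook above 0.105 m).
It fails at once if the button is pressed while the bracket is not hanging free and at rest (value of joint lock above 0.003 m and not (distance between bracket_eye and hook_seat below 0.01 m and value of joint hook above 0.018 m and contact force between bracket and hook above 1.5 N and angle between bracket's own z axis and vertical below 0.2 rad and contact force between the fingers and bracket below 0.1 N and velocity of joint hook between -0.015 and 0.015 m/s and linear speed of bracket below 0.04 m/s)).
It fails at once if a bystander is moved by more than 30 mm (distance of any of blank, offcut, wrench from where it was at the start of the episode above 0.03 m).
It also fails if it takes over 54 s, if anything falls off the work surface, if the arm or the gripper's body presses on something with over 40 N, if the wrist force passes 120 N, or if a joint passes its speed limit or range.

## Working session

There is one attempt and no reset: what is moved stays moved. The work goes in short steps, Python scripts to look and compute and a tool call to move; the robot and the scene stay as the last step left them, time stands still between calls to the robot, and variables do not carry over. Pictures are saved under pics/ and viewed, and the job is handed in when it is done.

Besides the shell and the picture viewer there is one more tool, called after "Request:" as a command line: name --argument value ..., lists and objects as JSON in quotes. jog_arm: Moves the arm, as the interface text tells. Its arguments: {"type":"object","properties":{"rows":{"type":"array"},"hand":{"type":"number"},"grip_force":{"type":"number"}},"required":["rows"]}

```bash
mkdir -p pics
python3 - <<'E'
from rig import sensors, imaging, r
import cv2
for n in("scene","top"):
    im=imaging.get_image(n); cv2.imwrite(f"pics/{n}0.png",im[:,:,::-1])
    m=imaging.camera_model(n); print(n,m)
s=sensors.observe(); print(s, r.tcp_to_grasp)
E
```

```text
scene {'fx': 370.39995143087094, 'fy': 370.39995143087094, 'cx': 322.25437279204806, 'cy': 204.82273273824194, 'extrinsics': array([[-0.13886022,  0.99015668, -0.0175382 ,  0.0579721 ],
       [ 0.67478808,  0.08164088, -0.73348198, -0.25232896],
       [-0.72483025, -0.11368604, -0.67948259,  1.58801542],
       [ 0.        ,  0.        ,  0.        ,  1.        ]])}
top {'fx': 370.7457990934678, 'fy': 370.7457990934678, 'cx': 321.0464905303764, 'cy': 202.8921285549957, 'extrinsics': array([[ 0.02978374, -0.99948752,  0.0117315 , -0.02109504],
       [-0.98250665, -0.03143221, -0.18355569,  0.55558725],
       [ 0.18383037, -0.0060593 , -0.98293931,  1.09547587],
       [ 0.        ,  0.        ,  0.        ,  1.        ]])}
{'time': 0.1, 'joint_pos': array([ 1.10669260e+00,  1.81482085e-01,  1.60786707e+00, -2.17851506e-05,
        1.35377895e+00, -2.06280292e-01]), 'dq': array([ 0.00019481, -0.00209534, -0.00142706, -0.0007975 , -0.00158261,
        0.00055494]), 'tau': array([ 1.14845656e-05, -4.45880663e+01, -3.52237344e+01, -8.38415485e-05,
        4.17992022e-03, -2.13474414e-05]), 'position': array([0.1463746 , 0.55556928, 0.23048539]), 'orientation': array([ 0.09038528,  0.70141096, -0.09141554,  0.70106801]), 'contact_force': array([-0.43533548, -0.67893483, -0.10047457]), 'wrist_torque': array([ 0.01809261, -0.02447223,  0.00751367]), 'gripper_width': 0.08559583495266601} 0.0187
```

View pics/scene0.png

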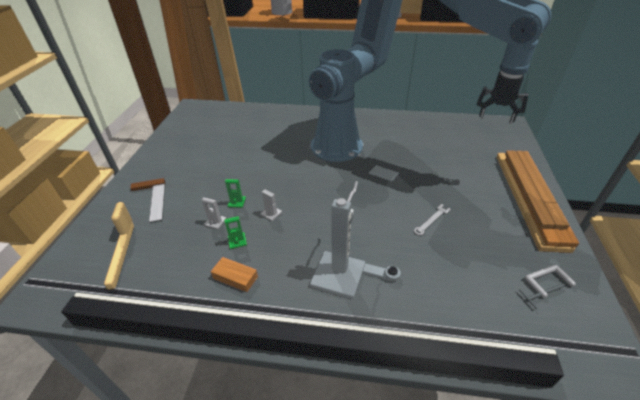

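View pics/top0.png

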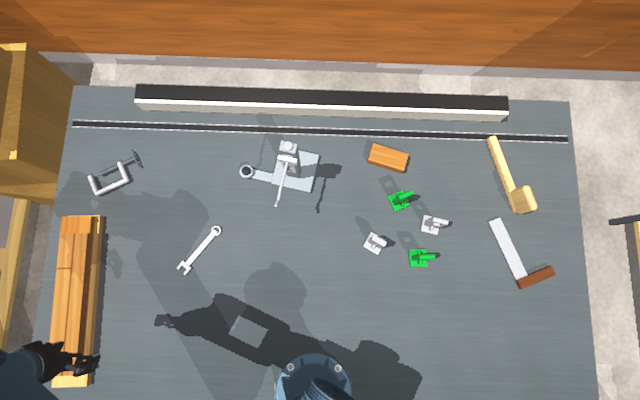

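Four bracket shapes are visible in scene. Two are green, at (234,193) and (235,232), so not meant. Two are grey, at (212,212) and (270,205). I'll enlarge to see which grey one has the window.

Run:
```python
import cv2,numpy as np
a=cv2.imread("pics/scene0.png"); t=cv2.imread("pics/top0.png")
A=cv2.resize(a[170:260,190:295],None,fx=7,fy=6.6,interpolation=cv2.INTER_CUBIC)
cv2.imwrite("pics/c1.png",cv2.resize(a[170:255,190:295],None,fx=7,fy=7,interpolation=cv2.INTER_CUBIC))
cv2.imwrite("pics/c2.png",cv2.resize(t[180:280,350:460],None,fx=6,fy=6,interpolation=cv2.INTER_CUBIC))
cv2.imwrite("pics/c3.png",cv2.resize(t[125:225,230:350],None,fx=6,fy=6,interpolation=cv2.INTER_CUBIC))
cv2.imwrite("pics/c4.png",cv2.resize(a[175:300,300:420],None,fx=4.8,fy=4.8,interpolation=cv2.INTER_CUBIC))
```

```text
(no output)
```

View pics/c1.png

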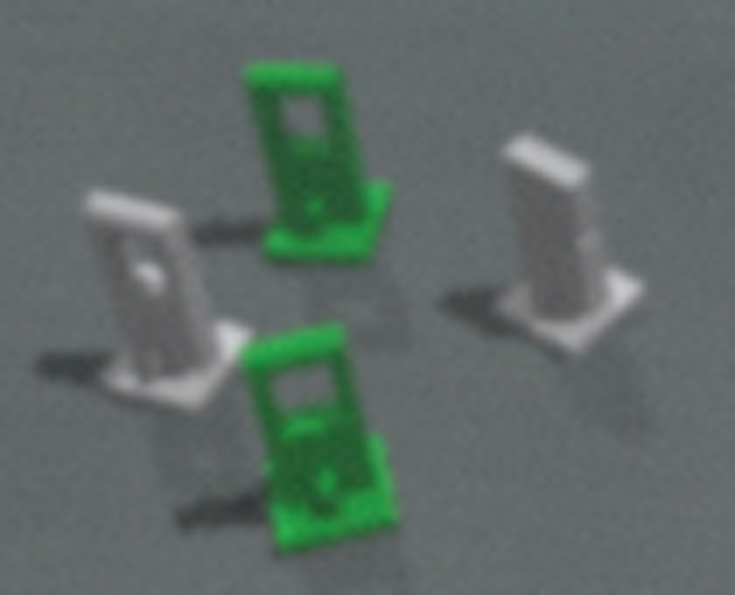

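View pics/c2.png

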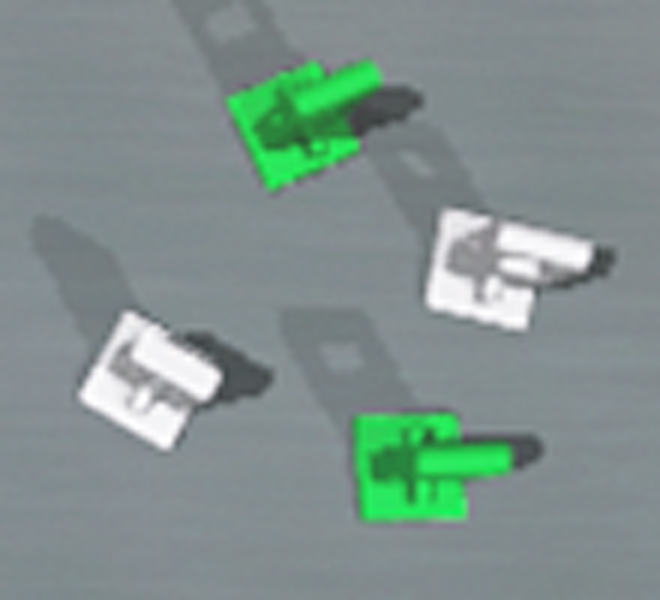

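View pics/c3.png

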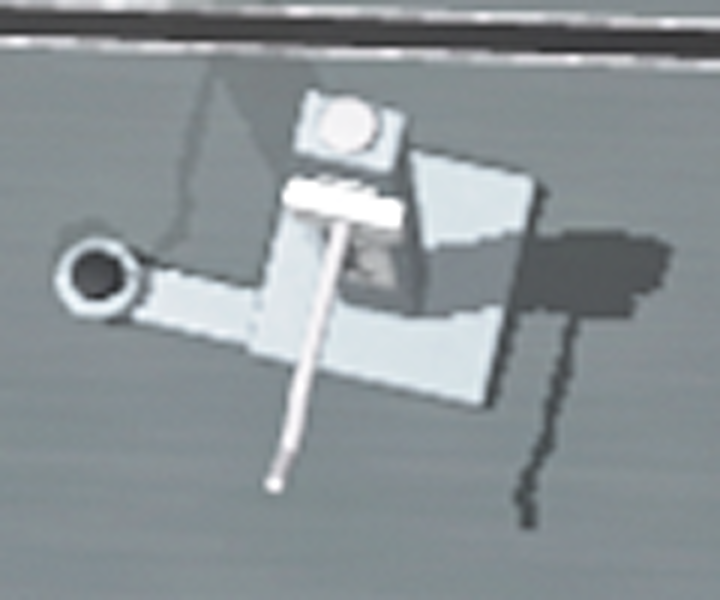

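View pics/c4.png

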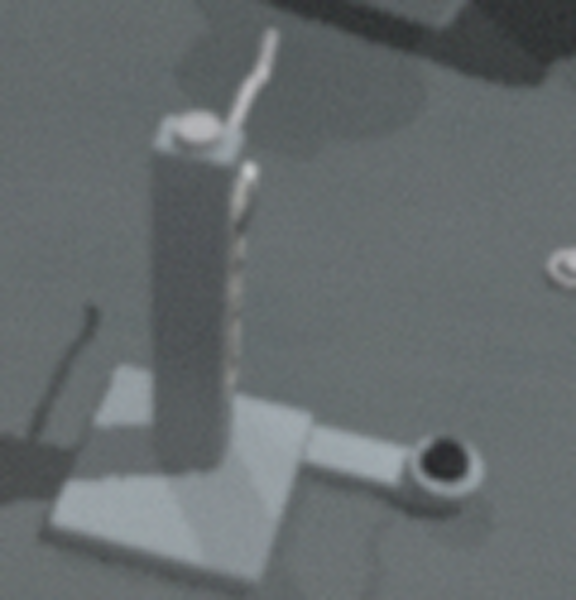

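Scene (212,212), top (436,224) is grey with a see-through window, and its shadow has a hole too. That makes it the bracket. The other grey one, at scene (270,205), is solid, so it is the blank. Next I'll fit the bracket and stand poses.

```bash
cat > h.py <<'E'
import numpy as np
from scipy.optimize import least_squares
from rig import imaging
C={n:imaging.camera_model(n) for n in("scene","top")}
def proj(n,P):
    m=C[n]; E=np.array(m["extrinsics"]); p=E[:3,:3]@P+E[:3,3]
    return np.array([m["fx"]*p[0]/p[2]+m["cx"],m["fy"]*p[1]/p[2]+m["cy"]])
def w(pose,p):
    x,y,t=pose;c,s=np.cos(t),np.sin(t)
    return np.array([x+c*p[0]-s*p[1],y+s*p[0]+c*p[1],p[2]])
def fit(obs,g):
    f=lambda q:np.concatenate([proj(n,w(q,P))-np.array(uv) for n,P,uv in obs])
    return least_squares(f,g,loss='soft_l1')
def ray(n,uv,z):
    m=C[n];E=np.array(m["extrinsics"]);R=E[:3,:3];o=-R.T@E[:3,3]
    d=R.T@np.array([(uv[0]-m["cx"])/m["fx"],(uv[1]-m["cy"])/m["fy"],1]);return o+d*(z-o[2])/d[2]
E
cat > m.py <<'E'
from h import *
T2=lambda u,v:((u+.5)/6-.5+350,(v+.5)/6-.5+180)
T3=lambda u,v:((u+.5)/6-.5+230,(v+.5)/6-.5+125)
S1=lambda u,v:((u+.5)/7-.5+190,(v+.5)/7-.5+170)
S4=lambda u,v:((u+.5)/4.8-.5+300,(v+.5)/4.8-.5+175)
a=.027
# bracket: +y taken towards image left in scene? top: bar runs right (world -y); take bracket y ~ world +y
br=[("top",(a,a,.01),T2(443,210)),("top",(-a,a,.01),T2(427,303)),("top",(-a,-a,.01),T2(526,329)),
 ("scene",(a,-a,.01),S1(107,380)),("scene",(a,a,.01),S1(195,405)),("scene",(-a,a,.01),S1(252,332)),
 ("scene",(0,-.022,.106),S1(92,203)),("scene",(0,.022,.106),S1(178,218)),
 ("top",(.008,.022,.098),T2(500,222)),("top",(.008,-.022,.098),T2(592,240))]
r0=ray("top",T2(490,270),.01)
st=[("top",(.08,-.065,.018),T3(540,182)),("top",(-.05,-.065,.018),T3(487,402)),("top",(-.05,.065,.018),T3(250,350)),
("top",(-.03,.15,.036),T3(97,273)),("top",(-.147,0,.227),T3(273,485)),
("scene",(-.05,-.065,.018),S4(118,367)),("scene",(.08,-.065,.018),S4(50,522)),("scene",(.08,.065,.018),S4(258,580)),("scene",(-.05,.065,.018),S4(312,415)),
("scene",(-.03,.15,.036),S4(445,460)),("scene",(-.147,0,.227),S4(271,35)),("top",(0,0,.283),T3(345,125))]
def rep(name,obs,g):
    for _ in range(3):
        s=fit(obs,g); g=s.x
    print(name,s.x.round(4)); 
    f=[(proj(n,w(s.x,P))-np.array(uv)).round(1).tolist() for n,P,uv in obs]; print(f)
    return s.x
b=rep("br",br,[r0[0],r0[1],-.2])
q=rep("st",st,[.8,.1,-.2])
for P in((-.125,0,.219),(-.147,0,.227),(-.03,.15,.036)): print(w(q,P).round(4))
E
python3 m.py
```

```text
br [ 0.5055 -0.3547 -0.1963]
[[0.2, -0.3], [-0.0, 0.6], [0.2, 0.1], [-1.2, 0.1], [0.3, 0.2], [0.4, -0.3], [-0.1, -0.7], [-0.5, -0.0], [-0.3, -0.3], [-1.0, -0.0]]
st [ 0.6578  0.0854 -0.2006]
[[-0.1, -0.5], [-0.6, 0.7], [-0.4, 0.2], [0.1, -0.3], [0.8, -0.4], [0.1, -1.1], [-0.8, 0.0], [0.0, 0.7], [0.7, -0.4], [0.6, -1.0], [0.2, 0.7], [0.9, 0.0]]
[0.5353 0.1103 0.219 ]
[0.5137 0.1147 0.227 ]
[0.6583 0.2384 0.036 ]
```

```bash
cat > d.py <<'E'
from h import *
from rig import sensors
from scipy.spatial.transform import Rotation as R
def delta(tgt,yaw,show=True):
    s=sensors.observe();M=R.from_quat(s["orientation"]).as_matrix()
    ty=np.arctan2(M[1,1],M[0,1]); want=yaw+np.pi/2
    e=(want-ty+np.pi/2)%np.pi-np.pi/2
    d=M.T@(np.array(tgt)-s["position"])
    print("t",s["time"].__round__(2),"pos",s["position"].round(4),"F",s["contact_force"].round(2),"w",round(s["gripper_width"],4),"M",M.round(3).tolist())
    print("d tool",d.round(4),"spin(about tool x, down)",(-e).round(4))
    return d
E
python3 -c "
from d import *
delta([.5055,-.3547,.231],-.1963)
delta([.5055,-.3547,.059],-.1963)
for uv in ((400,203),(420,260),(373,244)): print(ray('top',uv,.01).round(3))
"
```

```text
t 0.1 pos [0.1464 0.5556 0.2305] F [-0.44 -0.68 -0.1 ] w 0.0856 M [[-0.001, 0.255, 0.967], [-0.001, 0.967, -0.255], [-1.0, -0.002, -0.0]]
d tool [ 5.000e-04 -7.886e-01  5.793e-01] spin(about tool x, down) -0.0615
t 0.1 pos [0.1464 0.5556 0.2305] F [-0.44 -0.68 -0.1 ] w 0.0856 M [[-0.001, 0.255, 0.967], [-0.001, 0.967, -0.255], [-1.0, -0.002, -0.0]]
d tool [ 0.1725 -0.7884  0.5794] spin(about tool x, down) -0.0615
[ 0.572 -0.258  0.01 ]
[ 0.392 -0.319  0.01 ]
[ 0.437 -0.172  0.01 ]
```

Request:
jog_arm --rows '[0, -0.028, 0.0205, 0, 0, -0.028, 0.0205, 0, 0, -0.028, 0.0205, 0, 0, -0.028, 0.0205, 0, 0, -0.028, 0.0205, 0, 0, -0.028, 0.0205, 0, 0, -0.028, 0.0205, 0, 0, -0.028, 0.0205, 0, 0, -0.028, 0.0205, 0, 0, -0.028, 0.0205, 0, 0, -0.028, 0.0205, 0, 0, -0.028, 0.0205, 0]' --hand 0

```text
time: 1.1
position: [0.2987, 0.1669, 0.2312]
orientation: [0.091, 0.701, -0.091, 0.701]
contact_force: [1.4, -0.3, -0.4]
gripper_width: 0.0854
```

Request:
jog_arm --rows '[0, -0.028, 0.0205, 0, 0, -0.028, 0.0205, 0, 0, -0.028, 0.0205, 0, 0, -0.028, 0.0205, 0, 0, -0.028, 0.0205, 0, 0, -0.028, 0.0205, 0, 0, -0.028, 0.0205, 0, 0, -0.028, 0.0205, 0, 0, -0.028, 0.0205, 0, 0, -0.028, 0.0205, 0, 0, -0.028, 0.0205, -0.0615, 0, 0, 0, 0]'

```text
time: 2.1
position: [0.4395, -0.192, 0.231]
orientation: [0.069, 0.703, -0.07, 0.704]
contact_force: [-2.0, -0.4, -0.5]
gripper_width: 0.0854
```

```bash
python3 -c "
from d import *
delta([.5055,-.3547,.16],-.1963)"
```

```text
t 2.1 pos [ 0.4395 -0.192   0.231 ] F [-2.01 -0.44 -0.51] w 0.0854 M [[0.0, 0.196, 0.981], [-0.002, 0.981, -0.196], [-1.0, -0.002, 0.001]]
d tool [ 0.0713 -0.1465  0.0965] spin(about tool x, down) -0.0011
```

Request:
jog_arm --rows '[0, -0.028, 0.0185, 0, 0, -0.028, 0.0185, 0, 0, -0.028, 0.0185, 0, 0, -0.028, 0.0185, 0, 0.01, -0.0245, 0.0165, 0, 0.03, -0.01, 0.006, 0, 0.03, 0, 0, 0, 0, 0, 0, 0, 0, 0, 0, 0, 0, 0, 0, 0]'

```text
time: 2.93
position: [0.5048, -0.3492, 0.1626]
orientation: [0.069, 0.704, -0.069, 0.704]
contact_force: [0.3, 0.7, 0.1]
gripper_width: 0.0852
```

```bash
python3 -c "
from d import *
delta([.5055,-.3547,.059],-.1963)
import cv2
cv2.imwrite('pics/s1.png',cv2.resize(imaging.get_image('scene')[150:260,160:310,::-1],None,fx=5,fy=5,interpolation=cv2.INTER_CUBIC))"
```

```text
t 2.93 pos [ 0.5048 -0.3492  0.1626] F [0.31 0.67 0.07] w 0.0852 M [[0.001, 0.195, 0.981], [-0.0, 0.981, -0.195], [-1.0, -0.0, 0.001]]
d tool [ 0.1036 -0.0053  0.0017] spin(about tool x, down) 0.0004
```

View pics/s1.png

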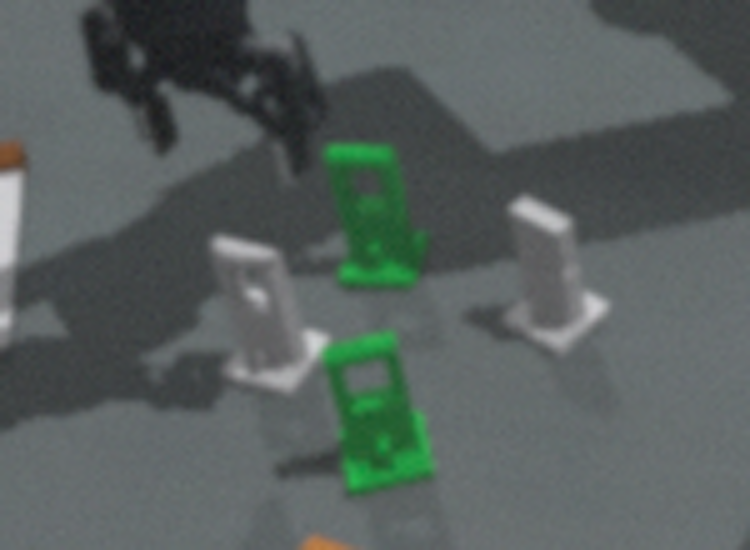

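The scene crop shows the open fingers straddling the windowed bracket's top (bracket at crop (250,300)). I'll descend.

Request:
jog_arm --rows '[0, -0.0053, 0.0017, 0, 0.025, 0, 0, 0, 0.025, 0, 0, 0, 0.025, 0, 0, 0, 0.018, 0, 0, 0, 0.0105, 0, 0, 0, 0, 0, 0, 0, 0, 0, 0, 0, 0, 0, 0, 0]'

```text
time: 3.73
position: [0.5061, -0.356, 0.0599]
orientation: [0.068, 0.703, -0.07, 0.705]
contact_force: [0.5, -0.1, 1.2]
gripper_width: 0.0857
```

Request:
jog_arm --rows '[0, 0, 0, 0, 0, 0, 0, 0, 0, 0, 0, 0, 0, 0, 0, 0, 0, 0, 0, 0, 0, 0, 0, 0, 0, 0, 0, 0, 0, 0, 0, 0, 0, 0, 0, 0]' --hand 1 --grip_force 40

```text
time: 4.48
position: [0.5054, -0.3555, 0.0587]
orientation: [0.069, 0.703, -0.07, 0.704]
contact_force: [-1.1, -0.1, 5.7]
gripper_width: 0.0442
```

```bash
python3 -c "
from d import *
delta([.5055,-.3547,.059],-.1963)
import cv2
cv2.imwrite('pics/s2.png',cv2.resize(imaging.get_image('scene')[150:260,160:310,::-1],None,fx=5,fy=5,interpolation=cv2.INTER_CUBIC))"
```

```text
t 4.48 pos [ 0.5054 -0.3555  0.0587] F [-1.14 -0.09  5.67] w 0.0442 M [[0.001, 0.195, 0.981], [-0.001, 0.981, -0.195], [-1.0, -0.001, 0.001]]
d tool [-0.0003  0.0008 -0.0001] spin(about tool x, down) 0.0
```

View pics/s2.png

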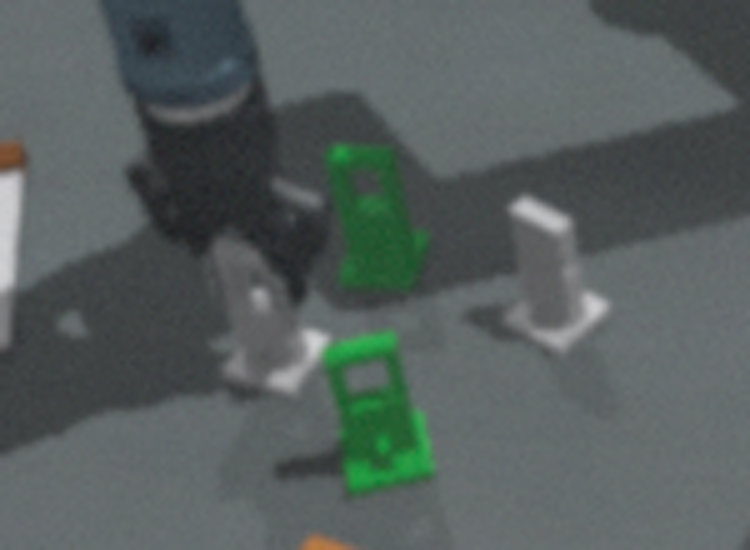

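Request:
jog_arm --rows '[-0.005, 0, 0, 0, -0.01, 0, 0, 0, -0.02, 0, 0, 0, -0.03, 0, 0, 0, -0.03, 0, 0, 0, -0.03, 0, 0, 0, -0.022, 0, 0, 0, 0, 0, 0, 0, 0, 0, 0, 0, 0, 0, 0, 0, 0, 0, 0, 0]'

```text
time: 5.45
position: [0.5039, -0.3537, 0.2021]
orientation: [0.07, 0.705, -0.068, 0.702]
contact_force: [0.3, -0.1, -3.5]
gripper_width: 0.0436
```

```bash
python3 -c "
from d import *
q=[.6578,.0854,-.2006]
delta(w(q,(-.215,0,.206)),-.2006)
delta(w(q,(-.125,0,.206)),-.2006)
import cv2
cv2.imwrite('pics/s3.png',cv2.resize(imaging.get_image('scene')[110:260,160:310,::-1],None,fx=4,fy=4,interpolation=cv2.INTER_CUBIC))"
```

```text
t 5.45 pos [ 0.5039 -0.3537  0.2021] F [ 0.32 -0.09 -3.45] w 0.0436 M [[-0.003, 0.195, 0.981], [0.003, 0.981, -0.195], [-1.0, 0.003, -0.004]]
d tool [-0.0021  0.4617 -0.1497] spin(about tool x, down) 0.0043
t 5.45 pos [ 0.5039 -0.3537  0.2021] F [ 0.32 -0.09 -3.45] w 0.0436 M [[-0.003, 0.195, 0.981], [0.003, 0.981, -0.195], [-1.0, 0.003, -0.004]]
d tool [-0.0025  0.4613 -0.0597] spin(about tool x, down) 0.0043
```

View pics/s3.png

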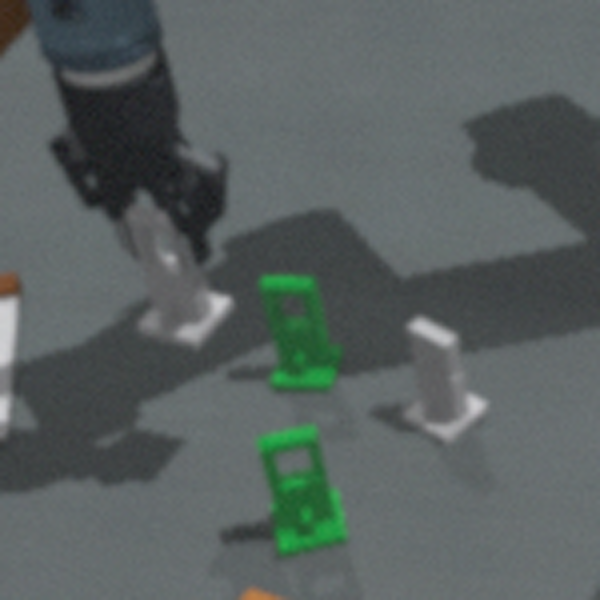

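Request:
jog_arm --rows '[-0.003, 0.015, -0.005, 0, 0, 0.03, -0.01, 0.0043, 0, 0.038, -0.0125, 0, 0, 0.038, -0.0125, 0, 0, 0.038, -0.0125, 0, 0, 0.038, -0.0125, 0, 0, 0.038, -0.0125, 0, 0, 0.038, -0.0125, 0, 0, 0.038, -0.0125, 0, 0, 0.038, -0.0125, 0, 0, 0.038, -0.0125, 0, 0, 0.035, -0.0125, 0]'

```text
time: 6.5
position: [0.4503, 0.0886, 0.2066]
orientation: [0.071, 0.704, -0.071, 0.703]
contact_force: [0.3, -0.0, -2.6]
gripper_width: 0.0434
```

Request:
jog_arm --rows '[0, 0.025, -0.008, 0, 0, 0.012, -0.004, 0, 0, 0, 0, 0, 0, 0, 0, 0, 0, 0, 0, 0, 0, 0, 0, 0]'

```text
time: 7.0
position: [0.4473, 0.1241, 0.2073]
orientation: [0.071, 0.704, -0.071, 0.703]
contact_force: [-0.7, -0.3, -3.7]
gripper_width: 0.0436
```

```bash
python3 -c "
from d import *
q=[.6578,.0854,-.2006]
delta(w(q,(-.215,0,.206)),-.2006)
delta(w(q,(-.125,0,.206)),-.2006)
import cv2
cv2.imwrite('pics/s4.png',cv2.resize(imaging.get_image('scene')[110:300,270:430,::-1],None,fx=3.15,fy=3.15,interpolation=cv2.INTER_CUBIC))
cv2.imwrite('pics/t4.png',cv2.resize(imaging.get_image('top')[120:280,210:370,::-1],None,fx=3.7,fy=3.7,interpolation=cv2.INTER_CUBIC))"
```

```text
t 7.0 pos [0.4473 0.1241 0.2073] F [-0.69 -0.29 -3.69] w 0.0436 M [[-0.001, 0.201, 0.98], [-0.0, 0.98, -0.201], [-1.0, -0.001, -0.001]]
d tool [ 0.0013  0.004  -0.001 ] spin(about tool x, down) -0.0013
t 7.0 pos [0.4473 0.1241 0.2073] F [-0.69 -0.29 -3.69] w 0.0436 M [[-0.001, 0.201, 0.98], [-0.0, 0.98, -0.201], [-1.0, -0.001, -0.001]]
d tool [0.0013 0.0041 0.089 ] spin(about tool x, down) -0.0013
```

View pics/s4.png

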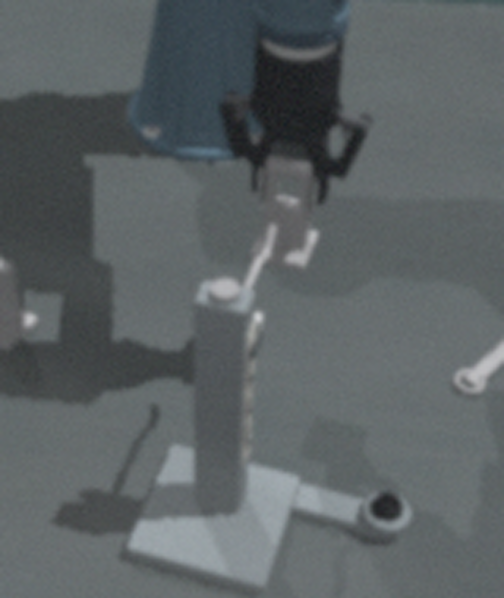

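View pics/t4.png

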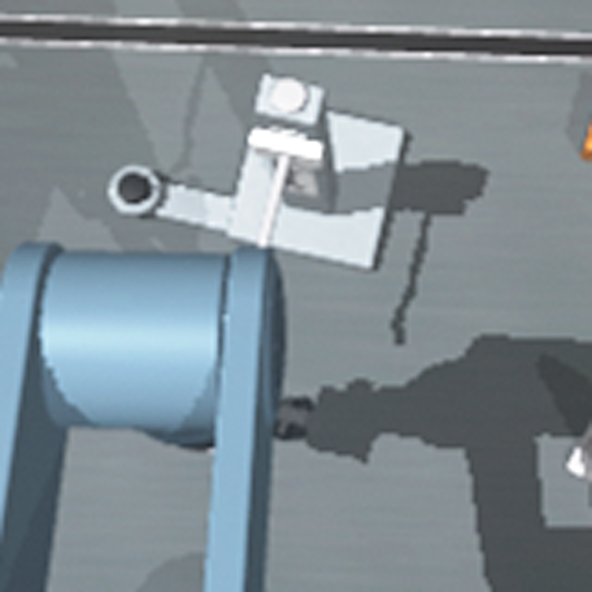

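```bash
cat > ov.py <<'E'
from d import *
import cv2,sys
def ov(fn,hook=0.0,box=(110,300,270,430),k=4,dz=-.0587,bp=None):
    im=imaging.get_image('scene')[:,:,::-1]
    s=sensors.observe();p=s["position"]
    y0,y1,x0,x1=box
    c=cv2.resize(im[y0:y1,x0:x1],None,fx=k,fy=k,interpolation=cv2.INTER_CUBIC)
    pt=lambda P:tuple(int(round(v)) for v in ((proj('scene',np.array(P))-[x0,y0]+.5)*k-.5))
    b=[p[0],p[1],-.2006] if bp is None else bp; zb=p[2]+dz
    L=lambda pts,fr,z,col:[cv2.line(c,pt(w(fr,np.array(A)+[0,0,z])),pt(w(fr,np.array(B)+[0,0,z])),col,1) for A,B in zip(pts,pts[1:])]
    a=.027
    L([(a,-a,.01),(a,a,.01),(-a,a,.01),(-a,-a,.01),(a,-a,.01)],b,zb,(0,0,255))
    L([(.008,-.022,.01),(.008,-.022,.098),(.008,.022,.098),(.008,.022,.01)],b,zb,(0,255,255))
    L([(.008,-.013,.058),(.008,-.013,.09),(.008,.013,.09),(.008,.013,.058),(.008,-.013,.058)],b,zb,(0,255,0))
    q=[.6578,.0854,-.2006]
    L([(-.103,0,.225),(-.119,0,.215),(-.131,0,.215),(-.147,0,.227)],q,-hook,(255,0,255))
    cv2.imwrite(fn,c)
E
python3 -c "
from ov import *
ov('pics/o1.png',box=(130,230,300,420),k=6)"
```

```text
(no output)
```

View pics/o1.png

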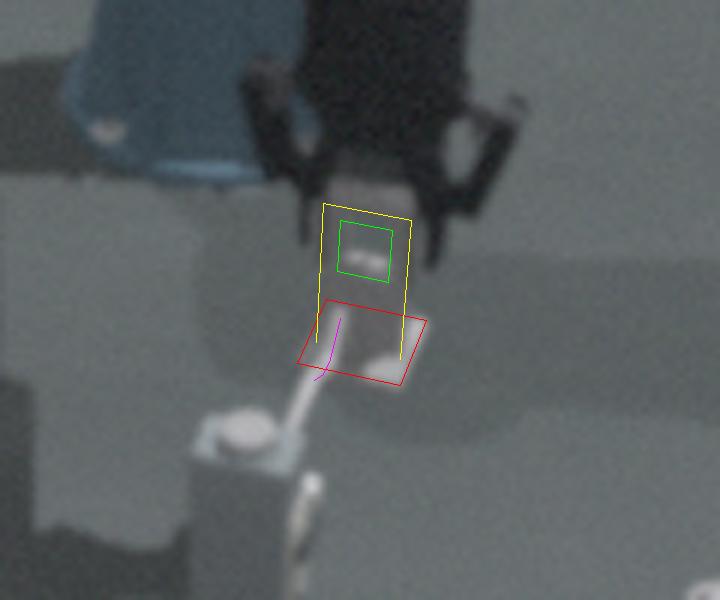

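Overlay agrees with the image: the bracket is upright in the grip, and the hook tip at crop (340,310) is in line with the window. I'll slide on.

Request:
jog_arm --rows '[0.0026, 0.0041, 0, 0, 0, 0, 0.005, 0, 0, 0, 0.012, 0, 0, 0, 0.012, 0, 0, 0, 0.012, 0, 0, 0, 0.01, 0, 0, 0, 0, 0, 0, 0, 0, 0, 0, 0, 0, 0]'

```text
time: 7.9
position: [0.4975, 0.119, 0.2048]
orientation: [0.071, 0.704, -0.071, 0.703]
contact_force: [-1.4, -0.0, -3.9]
gripper_width: 0.0436
```

```bash
python3 -c "
from ov import *
q=[.6578,.0854,-.2006]
delta(w(q,(-.125,0,.2047)),-.2006)
ov('pics/o2.png',box=(130,230,300,420),k=6)"
```

```text
t 7.9 pos [0.4975 0.119  0.2048] F [-1.4  -0.03 -3.91] w 0.0436 M [[-0.001, 0.199, 0.98], [0.0, 0.98, -0.199], [-1.0, -0.0, -0.001]]
d tool [ 0.0001 -0.001   0.0388] spin(about tool x, down) -0.0
```

View pics/o2.png

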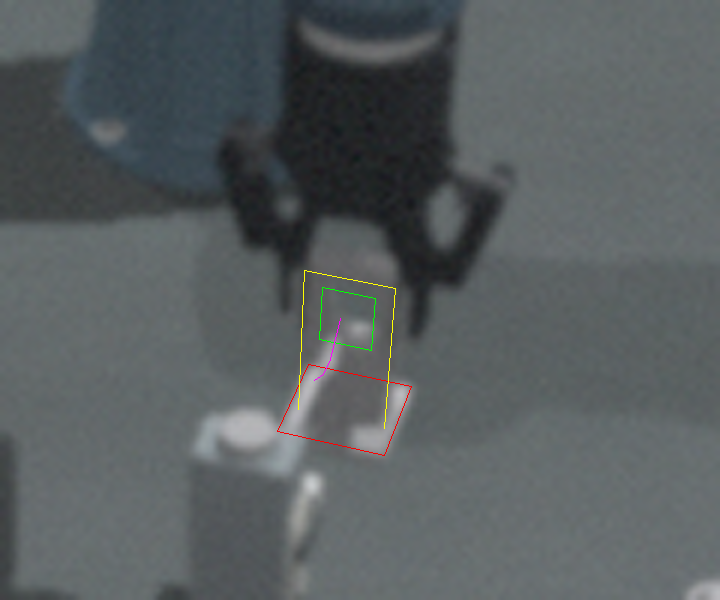

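Request:
jog_arm --rows '[0, -0.001, 0.008, 0, 0, 0, 0.01, 0, 0, 0, 0.002, 0, 0, 0, 0, 0]'

```text
time: 8.28
position: [0.5185, 0.1137, 0.2053]
orientation: [0.071, 0.703, -0.071, 0.704]
contact_force: [0.3, -0.6, -3.0]
gripper_width: 0.0439
```

Request:
jog_arm --rows '[0, 0, 0.008, 0, 0, 0, 0.008, 0, 0, 0, 0.003, 0, 0, 0, 0, 0, 0, 0, 0, 0, 0, 0, 0, 0, 0, 0, 0, 0]'

```text
time: 8.87
position: [0.5359, 0.1103, 0.2051]
orientation: [0.071, 0.704, -0.071, 0.703]
contact_force: [0.3, 0.3, -3.3]
gripper_width: 0.0435
```

```bash
python3 -c "
from ov import *
q=[.6578,.0854,-.2006]
delta(w(q,(-.125,0,.2047)),-.2006)
ov('pics/o3.png',box=(130,230,300,420),k=6)"
```

```text
t 8.87 pos [0.5359 0.1103 0.2051] F [ 0.27  0.28 -3.32] w 0.0435 M [[-0.0, 0.199, 0.98], [0.0, 0.98, -0.199], [-1.0, -0.0, -0.0]]
d tool [ 0.0004 -0.0001 -0.0005] spin(about tool x, down) 0.0001
```

View pics/o3.png

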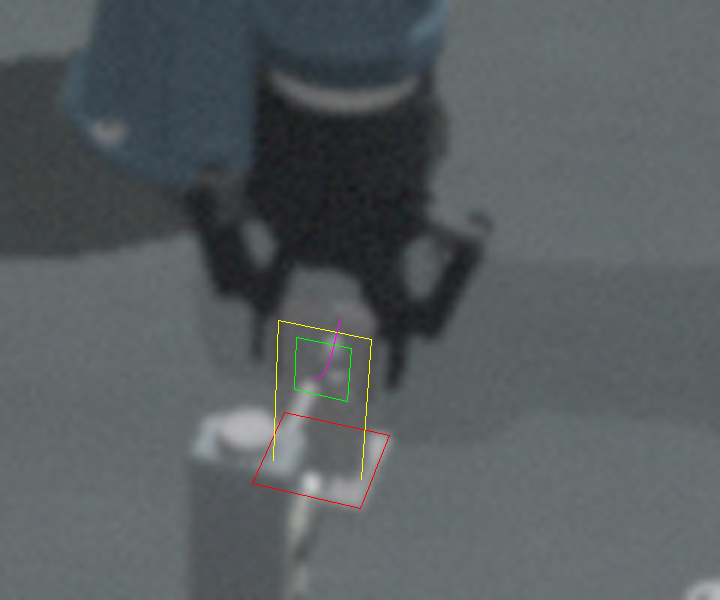

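```bash
cat > avg.py <<'E'
from d import *
def avg(n=16):
    F=[];P=[]
    for i in range(n):
        imaging.get_image('top'); s=sensors.observe(); F.append(s["contact_force"]);P.append(s["position"])
    F=np.array(F); print("t",round(s["time"],2),"F",F.mean(0).round(3),"se",(F.std(0)/n**.5).round(3),"z",np.mean(P,0).round(4),"w",s["gripper_width"])
E
python3 -c "
from avg import *
avg()"
```

```text
t 9.72 F [-0.047  0.005 -3.037] se [0.124 0.112 0.129] z [0.5361 0.1102 0.2052] w 0.04359161844832087
```

Request:
jog_arm --rows '[0.005, 0, -0.0005, 0, 0.005, 0, 0, 0, 0.003, 0, 0, 0, 0.003, 0, 0, 0, 0.003, 0, 0, 0, 0.003, 0, 0, 0, 0.003, 0, 0, 0, 0.003, 0, 0, 0, 0.003, 0, 0, 0, 0.003, 0, 0, 0, 0, 0, 0, 0, 0, 0, 0, 0]'

```text
time: 10.72
position: [0.5356, 0.1103, 0.1711]
orientation: [0.071, 0.704, -0.071, 0.703]
contact_force: [-1.0, 1.0, -0.8]
gripper_width: 0.0433
```

```bash
python3 -c "
from avg import *
avg(6)"
```

```text
t 11.02 F [-0.757 -0.064 -1.897] se [0.24  0.243 0.171] z [0.5357 0.1103 0.1714] w 0.04387133784885575
```

Request:
jog_arm --rows '[0.003, 0, 0, 0, 0.003, 0, 0, 0, 0.003, 0, 0, 0, 0.003, 0, 0, 0, 0.003, 0, 0, 0, 0.002, 0, 0, 0, 0.002, 0, 0, 0, 0, 0, 0, 0, 0, 0, 0, 0]'

```text
time: 11.77
position: [0.5357, 0.1103, 0.1522]
orientation: [0.071, 0.704, -0.071, 0.704]
contact_force: [1.1, -0.7, -1.1]
gripper_width: 0.0437
```

```bash
python3 -c "
from avg import *
avg(24)
from ov import *
ov('pics/o4.png',box=(130,230,300,420),k=6,hook=.036)"
```

```text
t 12.97 F [ 0.751 -0.224  0.022] se [0.113 0.086 0.1  ] z [0.5357 0.1103 0.1523] w 0.04329365789242102
```

View pics/o4.png

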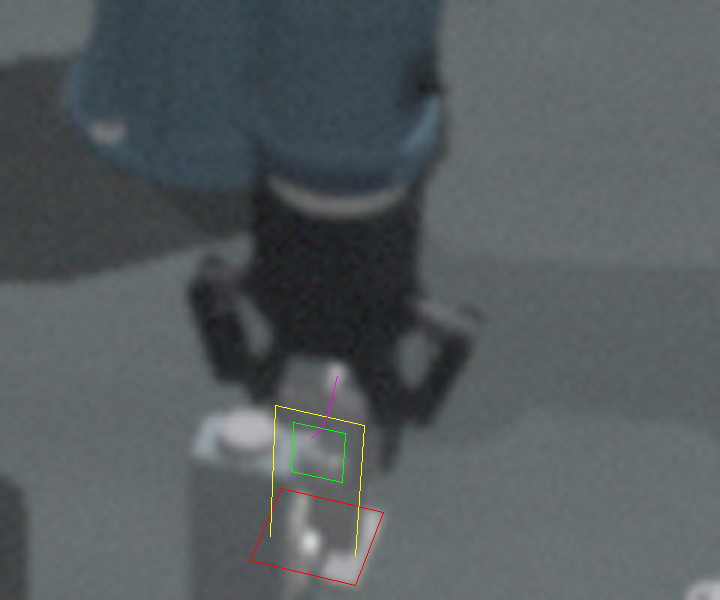

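```bash
python3 -c "
from avg import *
avg(40);avg(40)"
```

```text
t 15.02 F [ 1.412 -0.486 -0.317] se [0.079 0.076 0.082] z [0.5357 0.1103 0.1522] w 0.04344488160394585
t 17.02 F [ 1.497 -0.655 -0.065] se [0.086 0.088 0.083] z [0.5357 0.1103 0.1522] w 0.043296406189672246
```

Request:
jog_arm --rows '[0, 0, 0.0005, 0, 0, 0, 0.0005, 0, 0, 0, 0.0005, 0, 0, 0, 0.0005, 0, 0, 0, 0, 0, 0, 0, 0, 0]'

```text
time: 17.52
position: [0.5373, 0.11, 0.152]
orientation: [0.071, 0.704, -0.071, 0.703]
contact_force: [-2.2, 1.5, 0.1]
gripper_width: 0.0437
```

```bash
python3 -c "
from avg import *
avg(24)"
```

```text
t 18.72 F [-2.347  0.933 -0.372] se [0.083 0.123 0.084] z [0.5375 0.11   0.1521] w 0.043822410247350375
```

Request:
jog_arm --rows '[0, 0, -0.0006, 0, 0, 0.0002, -0.0006, 0, 0, 0, 0, 0, 0, 0, 0, 0]'

```text
time: 19.05
position: [0.5373, 0.1101, 0.1527]
orientation: [0.071, 0.703, -0.071, 0.704]
contact_force: [1.1, -0.5, -1.5]
gripper_width: 0.0439
```

```bash
python3 -c "
from avg import *
avg(24);avg(16)"
```

```text
t 20.25 F [ 1.783 -0.375 -0.242] se [0.089 0.116 0.09 ] z [0.5366 0.1103 0.1523] w 0.043517725003233636
t 21.05 F [ 1.869 -0.335 -0.134] se [0.101 0.076 0.093] z [0.5365 0.1104 0.1522] w 0.04339304139247711
```

Request:
jog_arm --rows '[0.0005, 0, 0.0003, 0, 0.0005, 0, 0.0002, 0, 0, 0, 0, 0]' --grip_force 20

```text
time: 21.3
position: [0.5366, 0.1103, 0.1509]
orientation: [0.071, 0.704, -0.071, 0.703]
contact_force: [-0.0, -0.3, 0.1]
gripper_width: 0.0432
```

```bash
python3 -c "
from avg import *
avg(40)"
```

```text
t 23.3 F [-1.386  0.464 -0.178] se [0.145 0.089 0.08 ] z [0.5368 0.1103 0.1511] w 0.04378708995854292
```

Request:
jog_arm --rows '[0.0006, 0, -0.0003, 0, 0, 0, 0, 0, 0, 0, 0, 0]'

```text
time: 23.55
position: [0.5369, 0.1102, 0.1507]
orientation: [0.071, 0.703, -0.071, 0.704]
contact_force: [-0.5, 1.2, -0.4]
gripper_width: 0.0434
```

```bash
python3 -c "
from avg import *
avg(40)"
```

```text
t 25.55 F [ 0.941 -0.128  0.033] se [0.135 0.087 0.09 ] z [0.5368 0.1103 0.1507] w 0.04379980358292551
```

Fz averages to about zero, so the spring carries the weight. Releasing.

Request:
jog_arm --rows '[0, 0, 0, 0, 0, 0, 0, 0, 0, 0, 0, 0, 0, 0, 0, 0, 0, 0, 0, 0, 0, 0, 0, 0]' --hand 0

```text
time: 26.05
position: [0.5366, 0.1103, 0.1505]
orientation: [0.071, 0.704, -0.071, 0.703]
contact_force: [-0.8, 0.1, -0.0]
gripper_width: 0.0855
```

```bash
python3 -c "
from avg import *
avg(6)
from ov import *
ov('pics/o5.png',box=(130,230,300,420),k=6,hook=.037)"
```

```text
t 26.35 F [ 0.062  0.355 -0.004] se [0.178 0.16  0.16 ] z [0.5366 0.1103 0.1506] w 0.08565258337936198
```

View pics/o5.png

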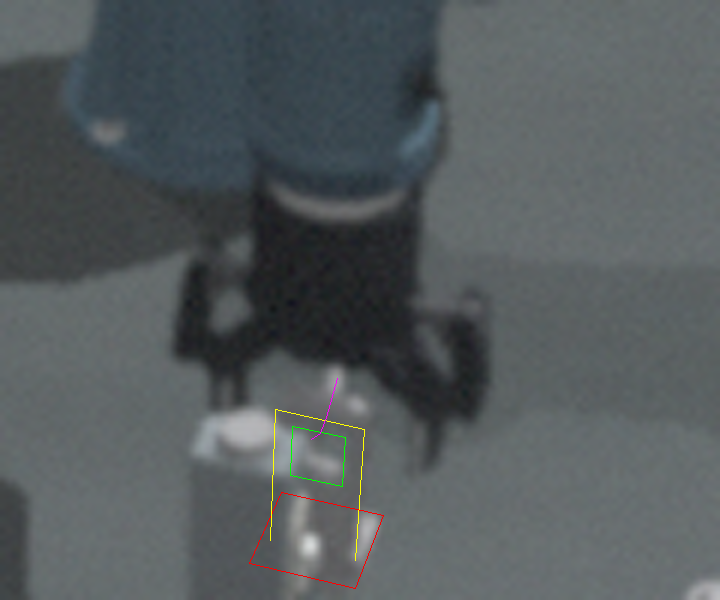

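Request:
jog_arm --rows '[-0.006, 0, 0, 0, -0.012, 0, 0, 0, -0.02, 0, 0, 0, -0.03, 0, 0, 0, -0.035, 0, 0, 0, -0.035, 0, 0, 0, -0.03, 0, 0, 0]'

```text
time: 26.98
position: [0.5369, 0.1104, 0.3226]
orientation: [0.071, 0.702, -0.071, 0.705]
contact_force: [1.0, 0.4, 0.2]
gripper_width: 0.0855
```

```bash
python3 -c "
from ov import *
s=sensors.observe();print(s['position'])
ov('pics/o6.png',box=(130,230,300,420),k=6,hook=.037,bp=w([.6578,.0854,-.2006],(-.125,0,-.2006)),dz=.0920-s['position'][2])
import cv2
cv2.imwrite('pics/t6.png',cv2.resize(imaging.get_image('top')[120:280,210:370,::-1],None,fx=3.7,fy=3.7,interpolation=cv2.INTER_CUBIC))"
```

```text
[0.53691431 0.11036656 0.32264051]
```

View pics/o6.png

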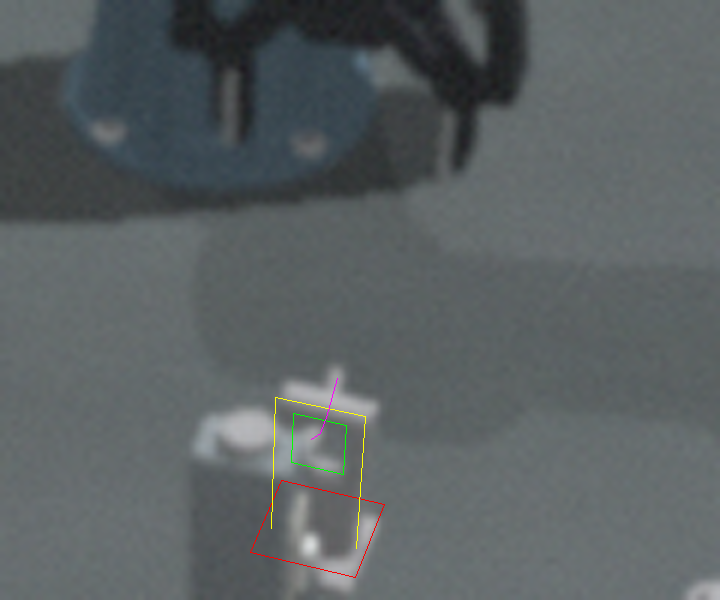

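View pics/t6.png

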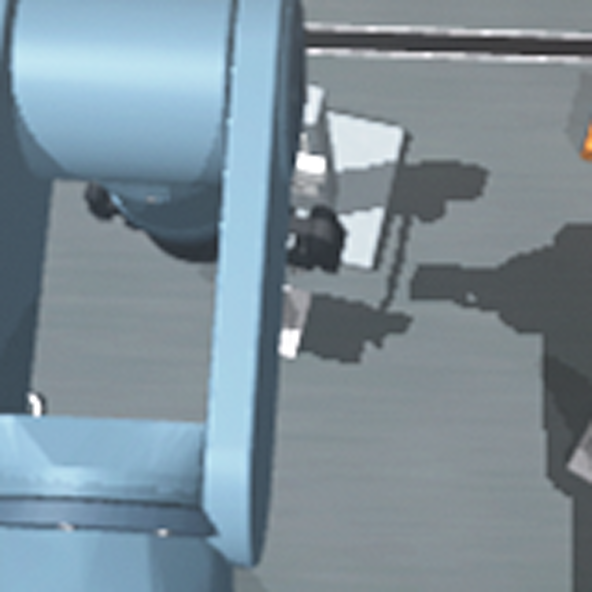

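Bracket hangs by its bar on the hook: bar at crop (330,398), hook tip in front of it at (335,372). Next, go around to the button with closed fingers.

Request:
jog_arm --rows '[0, 0.015, 0, 0, 0, 0.03, 0, 0, 0, 0.03, 0, 0, 0, 0.03, 0, 0, 0, 0.025, 0.01, 0, 0, 0.0195, 0.02, 0, 0, 0, 0.03, 0, 0, 0, 0.02, 0, 0, 0, 0.013, 0, 0, 0, 0, 0, 0, 0, 0, 0, 0, 0, 0, 0]' --hand 1

```text
time: 28.08
position: [0.6569, 0.2385, 0.3187]
orientation: [0.071, 0.704, -0.071, 0.703]
contact_force: [-1.1, -0.6, 0.2]
gripper_width: -0.0002
```

```bash
python3 -c "
from ov import *
delta((.6583,.2384,.10),-.2006)
s=sensors.observe()
ov('pics/o7.png',box=(110,310,290,450),k=3.5,hook=.037,bp=w([.6578,.0854,-.2006],(-.125,0,-.2006)),dz=.0920-s['position'][2])
import cv2
cv2.imwrite('pics/t7.png',cv2.resize(imaging.get_image('top')[120:280,210:370,::-1],None,fx=3.7,fy=3.7,interpolation=cv2.INTER_CUBIC))"
```

```text
t 28.08 pos [0.6569 0.2385 0.3187] F [-1.11 -0.61  0.21] w -0.0002 M [[-0.001, 0.199, 0.98], [0.0, 0.98, -0.199], [-1.0, 0.0, -0.001]]
d tool [2.187e-01 2.000e-04 1.500e-03] spin(about tool x, down) 0.0001
```

View pics/o7.png

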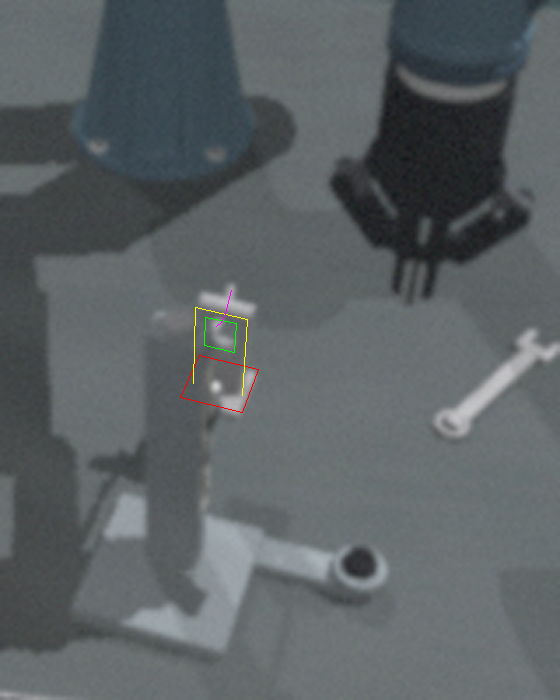

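View pics/t7.png

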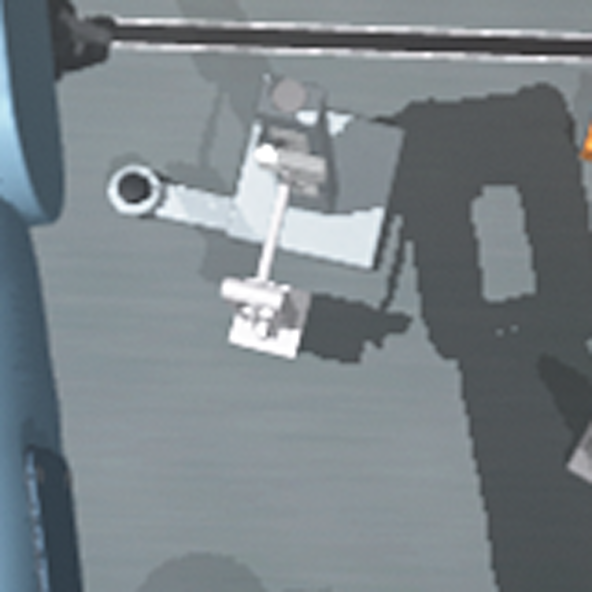

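```bash
python3 -c "
from d import *
q=[.6578,.0854,-.2006]
for h in (.035,.04):
  for P in((-.125,0,.219-h+.016),(-.125,0,.219-h-.08),(-.151,0,.227-h)): print(h,P,((proj('top',w(q,P))-[210,120]+.5)*3.7).round(0))
import cv2
im=imaging.get_image('top')[160:230,250:320,::-1]
cv2.imwrite('pics/t8.png',cv2.resize(im,None,fx=8,fy=8,interpolation=cv2.INTER_CUBIC))
im=imaging.get_image('scene')[180:240,330:380,::-1]
cv2.imwrite('pics/s8.png',cv2.resize(im,None,fx=9,fy=9,interpolation=cv2.INTER_CUBIC))
"
```

```text
0.035 (-0.125, 0, 0.2) [257. 294.]
0.035 (-0.125, 0, 0.104) [269. 317.]
0.035 (-0.151, 0, 0.192) [249. 330.]
0.04 (-0.125, 0, 0.195) [258. 295.]
0.04 (-0.125, 0, 0.09899999999999999) [270. 319.]
0.04 (-0.151, 0, 0.187) [250. 331.]
```

View pics/t8.png

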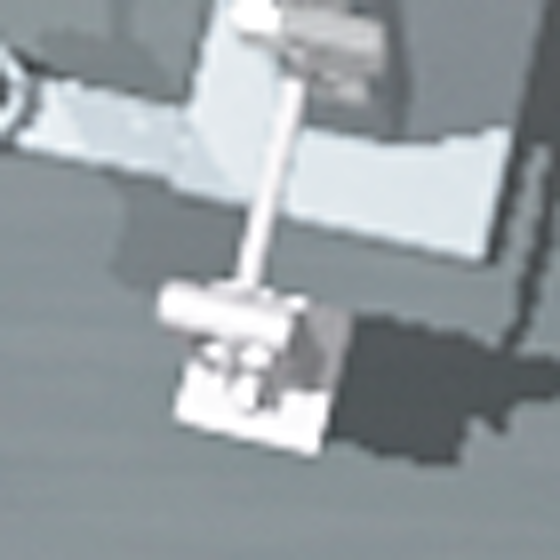

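View pics/s8.png

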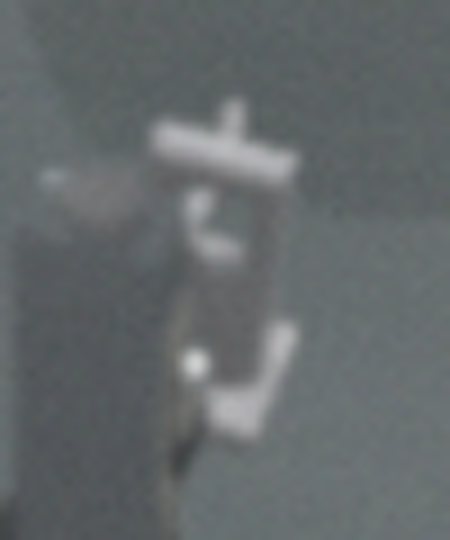

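Top crop: bar centre and foot centre are within about 1 px of the pose predicted for hanging upright in the dip. Descending onto the button.

Request:
jog_arm --rows '[0.02, 0, 0.0015, 0, 0.035, 0, 0, 0, 0.038, 0, 0, 0, 0.038, 0, 0, 0, 0.038, 0, 0, 0, 0.035, 0, 0, 0, 0.025, 0, 0, 0, 0.015, 0, 0, 0, 0.01, 0, 0, 0, 0, 0, 0, 0, 0, 0, 0, 0, 0, 0, 0, 0]'

```text
time: 29.28
position: [0.6607, 0.2384, 0.0672]
orientation: [0.071, 0.702, -0.07, 0.705]
contact_force: [0.2, -0.3, -0.7]
gripper_width: 0.0002
```

```bash
python3 -c "
from d import *
import cv2
delta((.6583,.2384,.0305),-.2006)
im=imaging.get_image('scene')[180:310,290:430,::-1]
cv2.imwrite('pics/s9.png',cv2.resize(im,None,fx=4.5,fy=4.5,interpolation=cv2.INTER_CUBIC))"
```

```text
t 29.28 pos [0.6607 0.2384 0.0672] F [ 0.18 -0.32 -0.69] w 0.0002 M [[0.004, 0.199, 0.98], [0.001, 0.98, -0.199], [-1.0, 0.001, 0.004]]
d tool [ 0.0367 -0.0005 -0.0025] spin(about tool x, down) 0.0001
```

View pics/s9.png

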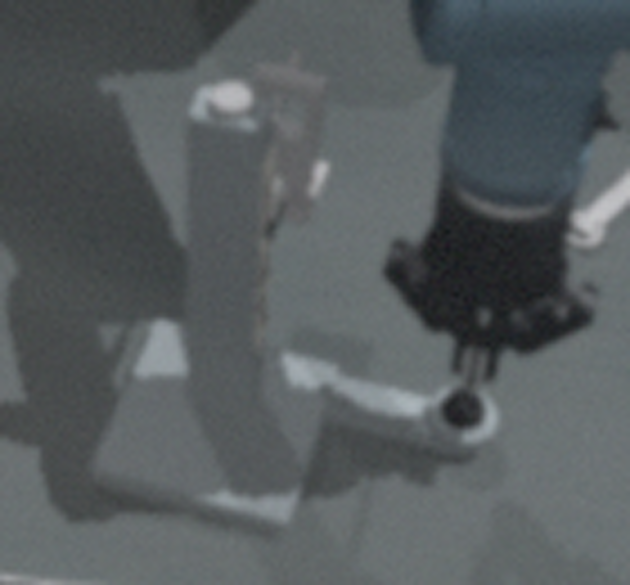

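Request:
jog_arm --rows '[0.01, 0, -0.0025, 0, 0.01, 0, 0, 0, 0.006, 0, 0, 0, 0.004, 0, 0, 0, 0.003, 0, 0, 0, 0.003, 0, 0, 0, 0, 0, 0, 0, 0, 0, 0, 0, 0, 0, 0, 0]'

```text
time: 30.08
position: [0.6561, 0.2385, 0.03]
orientation: [0.071, 0.704, -0.071, 0.703]
contact_force: [-7.1, -1.8, 12.3]
gripper_width: 0.0001
```

```bash
python3 -c "
from avg import *
avg(5)"
```

```text
t 30.33 F [-7.83  -1.61  11.986] se [0.145 0.16  0.178] z [0.6561 0.2385 0.03  ] w 0.00023030241549209618
```

Contact force is 12 N at z = 0.030, against a button spring of about 5 N, so the button is at its stop. Retracting.

Request:
jog_arm --rows '[-0.004, 0, 0, 0, -0.01, 0, 0, 0, -0.02, 0, 0, 0, -0.03, 0, 0, 0, -0.035, 0, 0, 0, -0.035, 0, 0, 0, -0.03, 0, 0, 0, -0.015, 0, 0, 0, 0, 0, 0, 0, 0, 0, 0, 0, 0, 0, 0, 0, 0, 0, 0, 0]'

```text
time: 31.33
position: [0.6555, 0.2382, 0.2051]
orientation: [0.07, 0.705, -0.071, 0.702]
contact_force: [0.5, -0.1, -0.2]
gripper_width: -0.0001
```

```bash
python3 -c "
from avg import *
import cv2
im=imaging.get_image('scene')[150:310,290:430,::-1]
im2=imaging.get_image('top')[120:280,210:370,::-1]
k=3.5
cv2.imwrite('pics/f.png',np.hstack([cv2.resize(i,None,fx=k,fy=k,interpolation=cv2.INTER_CUBIC)[:560,:400] if 0 else cv2.resize(i,(395,450)) for i in (im,im2)]))
avg(6)"
```

```text
t 31.73 F [-0.062 -0.063 -0.333] se [0.159 0.221 0.166] z [0.6563 0.2384 0.2066] w 0.00023602922825283087
```

View pics/f.png

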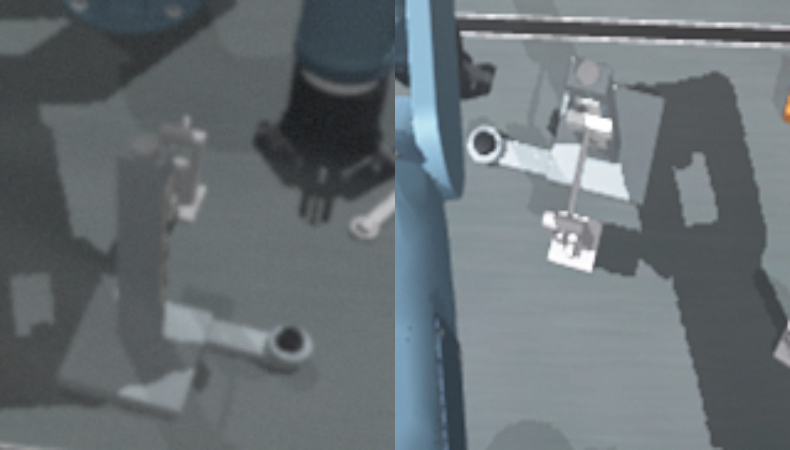

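The bracket hangs unchanged, the button is clear and the arm touches nothing. Handing in.

```bash
python3 -c "
from rig import finish_job
print(finish_job())"
```

```text
the job is handed in; nothing more can be done
None
```

I hung the grey windowed bracket by its window on the hook, let go once the spring carried it, pressed the pointer-lock button and handed the job in at about 31.7 s. `finish_job()` gives no verdict, so I don't know the judged result.

- **Weight transfer:** I lowered the bracket slowly until the vertical force averaged 0.03 ± 0.09 N, then opened the gripper. The bracket weighs about 3.0 N.
- **Sideways force:** While the bracket was still gripped, the horizontal force jumped between about −2.3 and +1.9 N. I put this down to friction of the bar on the hook. About 0.9 N was left when I let go.
- **Hook movement at release:** I could not measure the hook's speed. The pictures afterwards showed no visible bounce.
- **Hanging position:** Before the button press, the top view put the bar and foot within about 1.5 pixels (roughly 4 mm) of the position predicted for hanging upright in the dip.
- **Button:** The fingers met 12 N at 30 mm height, so the button went fully down. A sideways force of about 8 N showed during the press. I then drew back.
- **Last check:** The final picture shows the bracket still hanging, the button clear and the arm touching nothing, with measured force about zero. The other things were not touched, but I did not measure them again.

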